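Stand the fallen paint bottle up and switch the bottle shaker to slow

TASK

Get the paint shaker going on its slow setting: first stand the fallen paint bottle upright on the tray, back in the row with the other two, setting it down rather than dropping it. Then turn the selector knob clockwise by one click, from off to slow (one dot), not on to fast, and let go of it. Do not disturb the two standing bottles, the spray can or the tape roll.

Things in the scene. Friction and masses are not known exactly. Their poses are not given: they have to be found in the camera images.
- shaker: Bench platform shaker, fixed: pale enamelled housing 280 (x) x 340 (y) x 62 mm high; the tray (see row) on its left, a flat control deck with the selector at (-30, -112) mm on its right. Origin under its centre on the bench; x points away from the operator, y to the operator's left, z up. Its tray stays still during the job (the motor starts after a long delay).
- row (a point): Middle of the bottles' row, on top of the tray's black rubber mat, 88 mm above the bench, at (0, 10) mm on the shaker; axes as the shaker's. The row runs along x: places at x about -78, 0, +78 mm; the free one is the fallen bottle's. Tray: x -130 to 130, y -60 to 150 mm from here, its rim 5 mm above the mat. An 8 mm crossbar runs along the row at y = -43 mm, its top 19 mm above the mat.
- fallen_bottle: Paint bottle lying on its side on the mat, its base about on the row's line and its cap to the operator's left (+y). Round ivory plastic, about 85 g: straight body 38 mm in diameter and 68 mm long from the base, sloping shoulder, grey cap 25 mm in diameter, 105 mm long over all. Origin at the centre of its base; z runs from base to cap along its axis. Centre of mass about 43 mm from the base.
- bottle_1: A bottle of the same kind standing upright in the row. Origin at the centre of its base, z up.
- bottle_2: The other bottle of the same kind standing upright in the row. Origin at the centre of its base, z up.
- selector_grip (a point): Point on the selector knob's axis at the height to grip, 93 mm above the bench, 31 mm above the deck. Black knob: round skirt 44 mm in diameter, 8 mm high, on it a bar grip 42 mm long, 14 mm wide, its top 8 mm above this point. The point turns with the knob: x along the bar to the end with the white pointer line, y across the bar, z up.
- selector (a joint): Turn of the selector in rad, growing clockwise from above. Click positions: 0 = off (the start; pointer at the ring mark, 60 degrees left of straight ahead), 1.05 = slow (one dot, pointer along the shaker's +x), 2.09 = fast (two dots). Half way between two, it snaps over a detent (0.12 N m to pass); let go, it springs to the nearest position.
- spray_can: Bystander: spray can, 66 mm in diameter, 196 mm tall, standing on the bench to the right. Origin at the centre of its base.
- tape_roll: Bystander: roll of masking tape, 90 mm in diameter, 24 mm high, lying on the bench to the left. Origin at the centre of its underside.
Not all that is in view belongs to the job. Leave any blue look-alike of the fallen_bottle alone.

How it is judged:
By the outcome, as a careful person would: the job done as asked, in the order asked, and still so for the second after the job is handed in, with the robot touching nothing.
It also fails if it takes over 54 s, if anything falls off the work surface, if the arm or the gripper's body presses on something with over 40 N, if the wrist force passes 120 N, or if a joint passes its speed limit or range.

ROBOT

A 7-joint arm with a two-finger parallel gripper is mounted at the origin on the work surface. World frame = base frame: x ahead of the robot, y to its left, z up, the work surface at z = 0. Lengths are in m, angles in rad, forces in N, time in s.
With the tool pointing down it reaches from about 0.4 to 0.85 m from the base axis. Payload 4.5 kg.
Tool frame: the origin (TCP) lies midway between the tips of the shut fingers; the grasp point (between the pads) lies 19 mm behind it; z points along the fingers, y is the line along which they close (so a half turn about z gives the same grasp; the last joint's range is limited). The gripper opens to 85 mm and grips with 20 to 120 N. Pads are 22 mm wide; open, the fingers measure 114 mm over their backs; the gripper's body (76 mm by 85 mm) begins 54 mm behind the grasp point. The pads swing forward as they close: fully open they stand 13 mm farther back than shut.
Start: joints at [1.207, 0.689, -0.195, 1.565, 0.157, 0.902, -0.215], TCP at [0.242, -0.576, 0.231] pointing down, gripper open.
Joint ranges: [-3.01, 3.01], [-0.46, 2.08], [-1.47, 1.51], [0.13, 2.56], [-1, 4.14], [0.04, 2.09], [-2.66, 2.66]. Speed limits (rad/s): [2.57, 2.57, 3.14, 3.14, 3.14, 3.14, 3.14].

INTERFACE

Orientations are given as a 3x3 rotation matrix whose columns are the frame's x, y, z axes.
In Python, from bench import ctrl, cams, job gives the robot as it stands.
- The arm moves only by the tool play_rows, never from a script. Its argument "deltas" is a list of rows, each an object of numbers: "rx", "ry", "rz": the turn, a rotation vector about the tool's x, y, z scaled (see below); "tx", "ty", "tz": the shift along the tool's x, y, z scaled (see below); "hand": the closure, from -1 (fully open) to 1 (shut). In form: [{"rx": .., "ry": .., "rz": .., "tx": .., "ty": .., "tz": .., "hand": ..}, ...]. A call has exactly 10 rows; each row shifts and turns the commanded pose from where the row before left it, along the tool's axes as they then stand; what a row does not reach is not made up. The controller multiplies each number of a shift by 2.5 cm and each number of a turn by 5 degrees. A row lasts 1/12 s, in which the tool goes at most 41.7 mm and 7.16 degrees, less where a joint would pass 70% of its speed; a pose out of reach is approached as far as the arm can. A call with a number of a shift or a turn outside -1 to 1 is refused whole. A call with a gripper value outside its range is refused whole. The fingers move at their own pace and stop on an object; "newtons" is the grip in N (left out, the last holds). Time passes only in rows, so rows that do not move let the fingers close, or fill a call up. It gives the time, the measured TCP pose, the force, the opening and the grip force at its end, in the units of the state.
- ctrl.observe(): the state, without advancing time (a new reading comes with each control period).
- cams.grab_frame(name): name is "scene" or "top" or "wrist"; returns the picture (480x640x3 uint8, red, green, blue); there is no depth.
- cams.camera_params(name): a dict with "camera_matrix" (3x3 intrinsics, pixels), "rvec" (rotation vector, rad) and "tvec" (3), from world to camera coordinates, as OpenCV has them. Camera axes: x right, y down, z forward; pixel columns grow to the right and rows downward; lengths in m; the calibration is good to about 2 mm. A picture is of the moment at which its call begins: read the wrist's pose just before it. camera_params takes no time and is no camera call; for the wrist camera it gives the pose at the moment of the call.
- job.sign_off(): hands the job in; it is judged then, once.
The state is a dict: "time": time; "joints": joint angles; "qd": joint speeds; "joint_torque": joint torques, N m; "position": TCP position; "orientation": TCP orientation; "contact_force": force on the tool from outside, world axes, zero at the start; "wrist_torque": the same for the moment, N m; "width": opening from 0.0 (shut) to 1.0 (fully open); "finger_force": force on a finger pad.
Only numpy, scipy, OpenCV 4.12 (cv2) and the standard library are available. Lean on these libraries where they do the work, as an engineer would, in place of code of your own. Each camera call takes 0.05 s, during which the arm holds its last target. There are 200 camera calls.

## Working session

There is one attempt and no reset: what is moved stays moved. The work goes in short steps, Python scripts to look and compute and a tool call to move; the robot and the scene stay as the last step left them, time stands still between calls to the robot, and variables do not carry over. Pictures are saved under pics/ and viewed, at most 10 in all, crops included, and the job is handed in when it is done.

Besides the shell and the picture viewer there is one more tool, called after ">>>" as name(argument=value, ...), one argument or row to a line, values as JSON. play_rows: Moves the arm, as the interface text tells. Its arguments: {"type":"object","properties":{"deltas":{"type":"array","items":{"type":"object","properties":{"rx":{"type":"number","minimum":-1,"maximum":1},"ry":{"type":"number","minimum":-1,"maximum":1},"rz":{"type":"number","minimum":-1,"maximum":1},"tx":{"type":"number","minimum":-1,"maximum":1},"ty":{"type":"number","minimum":-1,"maximum":1},"tz":{"type":"number","minimum":-1,"maximum":1},"hand":{"type":"number"}}}},"newtons":{"type":"number"}},"required":["deltas"]}

```bash
mkdir -p pics; ls; cat > h.py <<'E'
import numpy as np, cv2
from bench import ctrl, cams, job
def P(n):
    p=cams.camera_params(n); return np.array(p["camera_matrix"]),np.array(p["rvec"],float).reshape(3),np.array(p["tvec"],float).reshape(3)
def proj(n,X,c=None):
    K,r,t=c or P(n); return cv2.projectPoints(np.array(X,float).reshape(-1,1,3),r,t,K,None)[0].reshape(-1,2)
def ray(n,uv,c=None):
    K,r,t=c or P(n); R=cv2.Rodrigues(r)[0]; d=R.T@np.linalg.solve(K,[uv[0],uv[1],1]); return -R.T@t,d
def atz(n,uv,z,c=None):
    o,d=ray(n,uv,c); return o+d*(z-o[2])/d[2]
def tri(a,b):
    A=[];B=[]
    for n,uv in (a,b):
        o,d=ray(n,uv); d/=np.linalg.norm(d); M=np.eye(3)-np.outer(d,d); A.append(M);B.append(M@o)
    X=np.linalg.lstsq(np.vstack(A),np.hstack(B),rcond=None)[0]
    return X,[np.linalg.norm(M@X-b) for M,b in zip(A,B)]
def snap(n,f):
    im=cams.grab_frame(n)[:,:,::-1].copy(); cv2.imwrite(f"pics/{f}.png",im); return im
E
python3 - <<'E'
from h import *
print(ctrl.observe())
for n in("scene","top"):
    snap(n,n+"0"); K,r,t=P(n); print(n,K.tolist(),ray(n,(320,240)))
E
```

```text
pics
{'time': 0.0, 'joints': array([ 1.20678338,  0.6900236 , -0.19452473,  1.56633992,  0.15729973,
        0.90250805, -0.21509217]), 'qd': array([ 2.63802342e-05, -7.11562530e-04,  1.87881147e-03, -1.12008098e-04,
        2.19112961e-04,  1.47479521e-03,  2.94795574e-04]), 'joint_torque': array([-4.83769782e-04, -5.39599621e+01, -1.26689259e+00, -1.58539635e+01,
        9.04697052e-03,  9.39144316e-03,  2.20446049e-05]), 'position': array([ 0.24183177, -0.57560881,  0.2304607 ]), 'orientation': array([[ 9.21871726e-01,  3.87494263e-01, -8.46304072e-04],
       [ 3.87495167e-01, -9.21870194e-01,  1.68568182e-03],
       [-1.26990465e-04, -1.88192115e-03, -9.99998221e-01]]), 'contact_force': array([ 1.43648782,  0.37997358, -0.01106941]), 'wrist_torque': array([-0.03589554,  0.02903764,  0.07362592]), 'finger_force': 0.0, 'width': 1.0009874628987174}
scene [[504.01556281591985, 0.0, 317.4605277110837], [0.0, 504.01556281591985, 242.42023029806225], [0.0, 0.0, 1.0]] (array([ 1.50211527, -0.60668373,  0.81612556]), array([-0.67713041,  0.46361872, -0.57148975]))
top [[445.86748538206274, 0.0, 320.0249391689659], [0.0, 445.86748538206274, 232.0879723726904], [0.0, 0.0, 1.0]] (array([4.34557348e-01, 8.30215723e-04, 1.16087245e+00]), array([ 0.17600263, -0.02033949, -0.98433951]))
```

View pics/scene0.png

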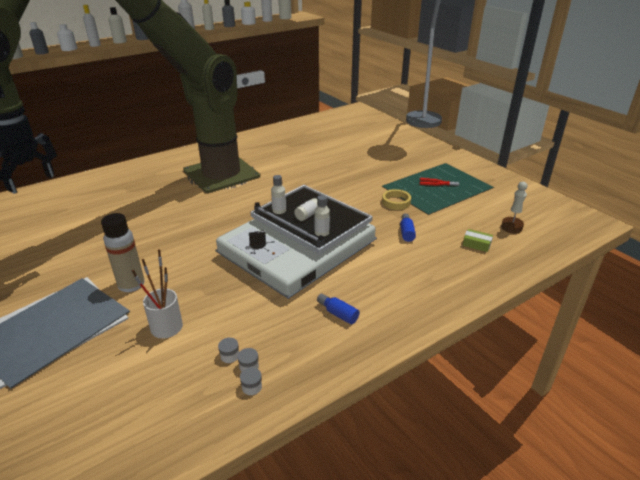

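View pics/top0.png

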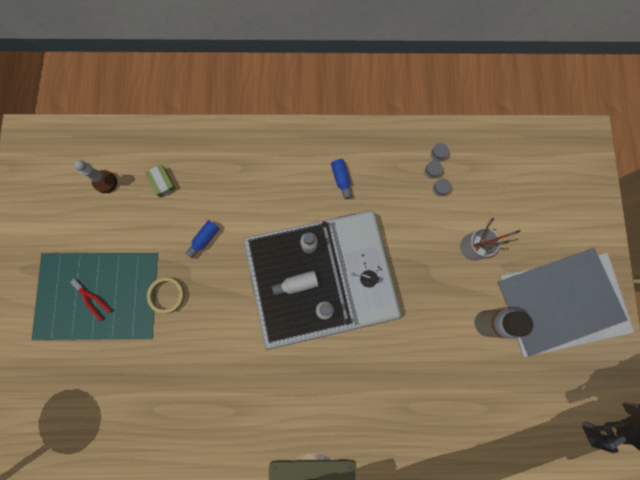

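The ivory bottle lies at top (298,283), cap (278,289). Standing bottles are at (309,242) and (325,311), the knob at (369,279). Blue look-alikes are at (342,178) and (203,238), spray can at (513,322), tape at (165,295). So the ivory one on the mat is the target. Next come enlarged crops.

```bash
python3 - <<'E'
import cv2
a=cv2.imread("pics/top0.png")[205:350,240:405]; cv2.imwrite("pics/ct.png",cv2.resize(a,None,fx=4,fy=4,interpolation=cv2.INTER_CUBIC))
a=cv2.imread("pics/scene0.png")[165:295,210:380]; cv2.imwrite("pics/cs.png",cv2.resize(a,None,fx=4.5,fy=4.5,interpolation=cv2.INTER_CUBIC))
E
```

```text
(no output)
```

View pics/ct.png

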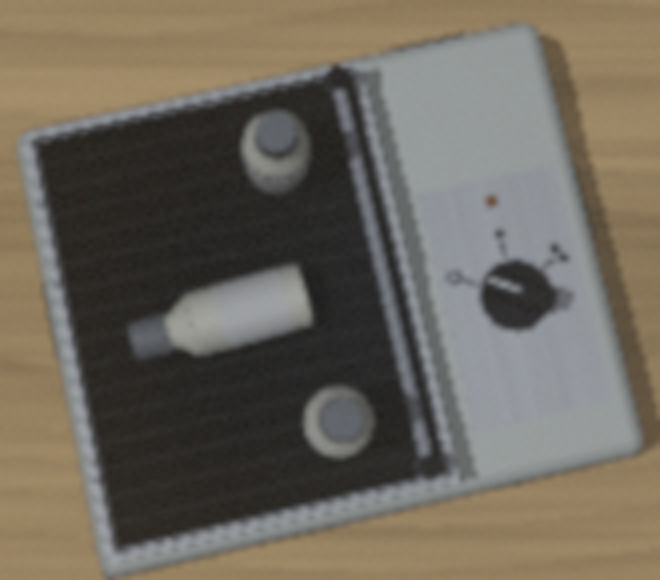

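View pics/cs.png

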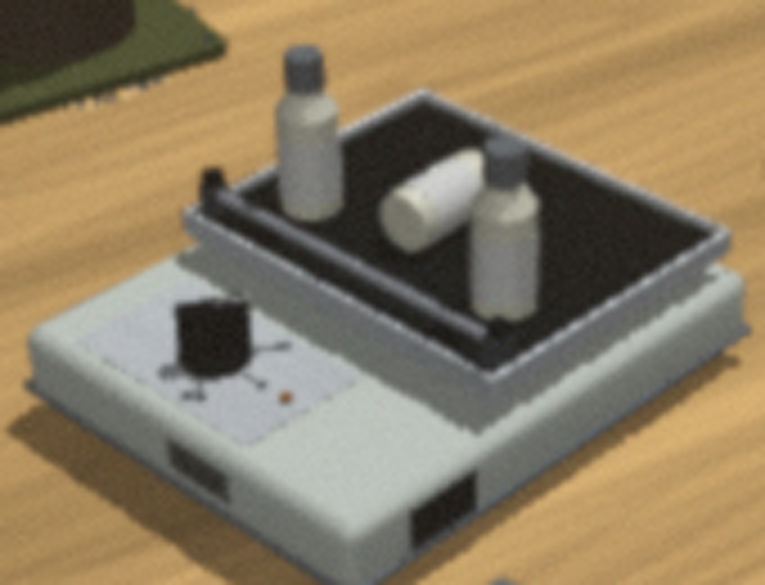

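```bash
cat >> h.py <<'E'
T=lambda x,y:((x+.5)/4-.5+240,(y+.5)/4-.5+205)
S=lambda x,y:((x+.5)/4.5-.5+210,(y+.5)/4.5-.5+165)
E
python3 - <<'E'
from h import *
np.set_printoptions(precision=4,suppress=True)
d={}
for k,t,s in [("b1cap",(278,130),(506,146)),("b2cap",(344,418),(305,52)),("fbase",(307,294),(404,224)),
 ("knobtop",(517,293),(212,304)),("trayFR",(345,68),None),("trayFL",(22,136),(730,236)),("trayNL",(110,572),(425,92)),("trayNR",(455,478),(188,212)),("houseNR",(640,450),(35,345)),("houseFR",(533,27),(352,555)),("led",(491,201),(286,397)),("ring",(455,276),(290,345))]:
    if s: 
        X=tri(("top",T(*t)),("scene",S(*s))); d[k]=X[0]; print(k,X[0],np.array(X[1]))
v=d["b1cap"]-d["b2cap"]; print("row",np.linalg.norm(v),np.degrees(np.arctan2(v[1],v[0])))
v=d["trayFL"]-d["trayNL"]; print("left edge",np.linalg.norm(v),np.degrees(np.arctan2(v[1],v[0])))
for z in(.107,): print("fbase,cap,",atz("top",T(307,294),z),atz("top",T(131,341),z))
for p in((515,290),(520,280),(490,283)): print("knob",p,atz("top",T(*p),.101))
E
```

```text
b1cap [0.6147 0.0058 0.1938] [0.0012 0.0012]
b2cap [ 0.4578 -0.0291  0.1942] [0.0011 0.0011]
fbase [ 0.5323 -0.0105  0.1071] [0.0014 0.0014]
knobtop [ 0.532  -0.1374  0.0987] [0.0004 0.0004]
trayFL [0.6301 0.1607 0.0886] [0.0005 0.0005]
trayNL [0.3735 0.1057 0.0878] [0.0022 0.0022]
trayNR [ 0.4248 -0.0976  0.0914] [0.0008 0.0008]
houseNR [ 0.4411 -0.2142  0.0485] [0.0026 0.0026]
houseFR [ 0.7091 -0.1576  0.0463] [0.0017 0.0017]
led [ 0.5925 -0.1268  0.0654] [0. 0.]
ring [ 0.5474 -0.1011  0.0646] [0.0027 0.0027]
row 0.1606787951135727 12.527356465472183
left edge 0.26248648361351085 12.089808535386602
fbase,cap, [ 0.5316 -0.0117  0.107 ] [0.5047 0.0916 0.107 ]
knob (515, 290) [ 0.5338 -0.1356  0.101 ]
knob (520, 280) [ 0.5397 -0.1387  0.101 ]
knob (490, 283) [ 0.5381 -0.1208  0.101 ]
```

>>> play_rows(
  deltas=[
    {"tz": -1,"hand": -0.4},
    {"tz": -1,"hand": -0.4},
    {"tz": -1,"tx": 0.5,"ty": -0.5,"hand": -0.4},
    {"tz": -1,"tx": 1,"ty": -0.95,"hand": -0.4},
    {"tx": 1,"ty": -0.95,"hand": -0.4},
    {"tx": 1,"ty": -0.95,"hand": -0.4},
    {"tx": 1,"ty": -0.95,"hand": -0.4},
    {"tx": 1,"ty": -0.95,"hand": -0.4},
    {"tx": 1,"ty": -0.95,"hand": -0.4},
    {"tx": 1,"ty": -0.95,"hand": -0.4},
  ],
  newtons=30,
)

```text
invalid input at $.deltas[0]: expected keys rx, ry, rz, tx, ty, tz, hand
```

>>> play_rows(
  deltas=[
    {"tx": 1,"ty": -0.95,"hand": -0.4},
    {"tx": 1,"ty": -0.95,"hand": -0.4},
    {"tx": 1,"ty": -0.95,"hand": -0.4},
    {"tx": 1,"ty": -0.95,"hand": -0.4},
    {"tx": 1,"ty": -0.95,"hand": -0.4},
    {"tx": 1,"ty": -0.95,"hand": -0.4},
    {"tx": 1,"ty": -0.95,"hand": -0.4},
    {"tx": 1,"ty": -0.95,"hand": -0.4},
    {"tx": 1,"ty": -0.95,"hand": -0.4},
    {"tx": 1,"ty": -0.95,"hand": -0.4},
  ],
)

```text
invalid input at $.deltas[0]: expected keys rx, ry, rz, tx, ty, tz, hand
```

>>> play_rows(
  deltas=[
    {"rz": -1,"tx": 1,"ty": -0.95,"hand": -0.4},
    {"rz": -1,"tx": 0.8,"ty": -0.8,"hand": -0.4},
    {"rz": -1,"hand": -0.4},
    {"rz": -1,"hand": -0.4},
    {"rz": -1,"hand": -0.4},
    {"rz": -1,"hand": -0.4},
    {"rz": -1,"hand": -0.4},
    {"rz": -1,"hand": -0.4},
    {"rz": -1,"hand": -0.4},
    {"rz": -1,"hand": -0.4},
  ],
)

```text
invalid input at $.deltas[0]: expected keys rx, ry, rz, tx, ty, tz, hand
```

>>> play_rows(
  deltas=[
    {"rz": -1,"hand": -0.4},
    {"rz": -1,"hand": -0.4},
    {"rz": -1,"hand": -0.4},
    {"rz": -1,"hand": -0.4},
    {"rz": -1,"hand": -0.4},
    {"rz": -1,"hand": -0.4},
    {"rz": -0.45,"hand": -0.4},
    {"hand": -0.4},
    {"hand": -0.4},
    {"hand": -0.4},
  ],
)

```text
invalid input at $.deltas[0]: expected keys rx, ry, rz, tx, ty, tz, hand
```

All keys are needed in each row.

>>> play_rows(
  deltas=[
    {"rx": 0,"ry": 0,"rz": 0,"tx": 0,"ty": 0,"tz": -1,"hand": -0.4},
    {"rx": 0,"ry": 0,"rz": 0,"tx": 0,"ty": 0,"tz": -1,"hand": -0.4},
    {"rx": 0,"ry": 0,"rz": 0,"tx": 0.5,"ty": -0.5,"tz": -1,"hand": -0.4},
    {"rx": 0,"ry": 0,"rz": 0,"tx": 1,"ty": -0.95,"tz": -1,"hand": -0.4},
    {"rx": 0,"ry": 0,"rz": 0,"tx": 1,"ty": -0.95,"tz": 0,"hand": -0.4},
    {"rx": 0,"ry": 0,"rz": 0,"tx": 1,"ty": -0.95,"tz": 0,"hand": -0.4},
    {"rx": 0,"ry": 0,"rz": 0,"tx": 1,"ty": -0.95,"tz": 0,"hand": -0.4},
    {"rx": 0,"ry": 0,"rz": 0,"tx": 1,"ty": -0.95,"tz": 0,"hand": -0.4},
    {"rx": 0,"ry": 0,"rz": 0,"tx": 1,"ty": -0.95,"tz": 0,"hand": -0.4},
    {"rx": 0,"ry": 0,"rz": 0,"tx": 1,"ty": -0.95,"tz": 0,"hand": -0.4},
  ],
  newtons=30,
)

```text
time: 0.93
position: [0.3455, -0.3377, 0.3306]
orientation: [[0.922, 0.387, -0.0], [0.387, -0.922, 0.0], [-0.0, -0.0, -1.0]]
contact_force: [1.4, 0.3, -0.3]
width: 0.7
finger_force: 0.0
```

>>> play_rows(
  deltas=[
    {"rx": 0,"ry": 0,"rz": 0,"tx": 1,"ty": -0.95,"tz": 0,"hand": -0.4},
    {"rx": 0,"ry": 0,"rz": 0,"tx": 1,"ty": -0.95,"tz": 0,"hand": -0.4},
    {"rx": 0,"ry": 0,"rz": 0,"tx": 1,"ty": -0.95,"tz": 0,"hand": -0.4},
    {"rx": 0,"ry": 0,"rz": 0,"tx": 1,"ty": -0.95,"tz": 0,"hand": -0.4},
    {"rx": 0,"ry": 0,"rz": 0,"tx": 1,"ty": -0.95,"tz": 0,"hand": -0.4},
    {"rx": 0,"ry": 0,"rz": 0,"tx": 1,"ty": -0.95,"tz": 0,"hand": -0.4},
    {"rx": 0,"ry": 0,"rz": 0,"tx": 1,"ty": -0.95,"tz": 0,"hand": -0.4},
    {"rx": 0,"ry": 0,"rz": 0,"tx": 1,"ty": -0.95,"tz": 0,"hand": -0.4},
    {"rx": 0,"ry": 0,"rz": 0,"tx": 1,"ty": -0.95,"tz": 0,"hand": -0.4},
    {"rx": 0,"ry": 0,"rz": 0,"tx": 1,"ty": -0.95,"tz": 0,"hand": -0.4},
  ],
)

```text
time: 1.77
position: [0.484, -0.0221, 0.3305]
orientation: [[0.922, 0.387, -0.001], [0.387, -0.922, -0.0], [-0.001, 0.0, -1.0]]
contact_force: [1.4, -0.2, -0.1]
width: 0.698
finger_force: 0.0
```

>>> play_rows(
  deltas=[
    {"rx": 0,"ry": 0,"rz": 0,"tx": 1,"ty": -0.95,"tz": 0,"hand": -0.4},
    {"rx": 0,"ry": 0,"rz": 0,"tx": 1,"ty": -0.95,"tz": 0,"hand": -0.4},
    {"rx": 0,"ry": 0,"rz": -1,"tx": 0.5,"ty": -0.5,"tz": 0,"hand": -0.4},
    {"rx": 0,"ry": 0,"rz": -1,"tx": 0,"ty": 0,"tz": 0,"hand": -0.4},
    {"rx": 0,"ry": 0,"rz": -1,"tx": 0,"ty": 0,"tz": 0,"hand": -0.4},
    {"rx": 0,"ry": 0,"rz": -1,"tx": 0,"ty": 0,"tz": 0,"hand": -0.4},
    {"rx": 0,"ry": 0,"rz": -1,"tx": 0,"ty": 0,"tz": 0,"hand": -0.4},
    {"rx": 0,"ry": 0,"rz": -1,"tx": 0,"ty": 0,"tz": 0,"hand": -0.4},
    {"rx": 0,"ry": 0,"rz": -1,"tx": 0,"ty": 0,"tz": 0,"hand": -0.4},
    {"rx": 0,"ry": 0,"rz": -1,"tx": 0,"ty": 0,"tz": 0,"hand": -0.4},
  ],
)

```text
time: 2.6
position: [0.5179, 0.0557, 0.3304]
orientation: [[0.453, 0.891, -0.001], [0.891, -0.453, -0.0], [-0.001, -0.001, -1.0]]
contact_force: [-0.0, -0.8, 0.5]
width: 0.701
finger_force: 0.0
```

>>> play_rows(
  deltas=[
    {"rx": 0,"ry": 0,"rz": -1,"tx": 0,"ty": 0,"tz": 0,"hand": -0.4},
    {"rx": 0,"ry": 0,"rz": -1,"tx": 0,"ty": 0,"tz": 0,"hand": -0.4},
    {"rx": 0,"ry": 0,"rz": -1,"tx": 0,"ty": 0,"tz": 0,"hand": -0.4},
    {"rx": 0,"ry": 0,"rz": -1,"tx": 0,"ty": 0,"tz": 0,"hand": -0.4},
    {"rx": 0,"ry": 0,"rz": -1,"tx": 0,"ty": 0,"tz": 0,"hand": -0.4},
    {"rx": 0,"ry": 0,"rz": -1,"tx": 0,"ty": 0,"tz": 0,"hand": -0.4},
    {"rx": 0,"ry": 0,"rz": -1,"tx": 0,"ty": 0,"tz": 0,"hand": -0.4},
    {"rx": 0,"ry": 0,"rz": -1,"tx": 0,"ty": 0,"tz": 0,"hand": -0.4},
    {"rx": 0,"ry": 0,"rz": -0.3,"tx": 0,"ty": 0,"tz": 0,"hand": -0.4},
    {"rx": 0,"ry": 0,"rz": 0,"tx": 0,"ty": 0,"tz": 0,"hand": -0.4},
  ],
)

```text
time: 3.43
position: [0.5181, 0.0556, 0.3304]
orientation: [[-0.246, 0.969, -0.001], [0.969, 0.246, -0.0], [0.0, -0.001, -1.0]]
contact_force: [-0.1, -0.7, -0.0]
width: 0.7
finger_force: 0.0
```

```bash
python3 - <<'E'
from h import *
o=ctrl.observe(); print(o["joints"],o["position"]); c=P("wrist"); im=snap("wrist","w1")
np.save("c1.npy",np.array([c[0].ravel().tolist(),c[1].tolist()+[0]*6,c[2].tolist()+[0]*6]))
print(proj("wrist",[[.532,-.011,.107],[.505,.0916,.107],[.5325,-.137,.101],[.6147,.0058,.193],[.4578,-.029,.194]],c),ray("wrist",(320,240),c))
E
```

```text
[ 0.25411385  0.50132593 -0.71484576  1.71974813  0.36901427  1.06051203
 -0.33481722] [0.51807106 0.05563212 0.33038643]
[[315.37018987 265.72665739]
 [314.08217659 154.99043246]
 [287.27005842 370.00797507]
 [423.84728579 311.06788226]
 [214.84645553 305.91099315]] (array([0.49985518, 0.12757737, 0.47385875]), array([ 0.07803375, -0.29122937, -0.95352814]))
```

View pics/w1.png

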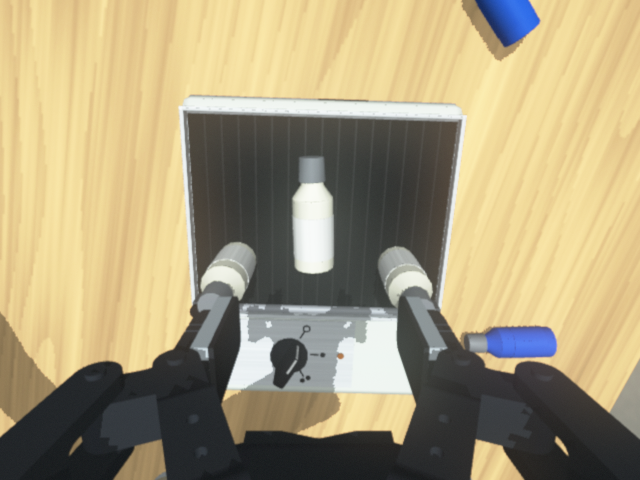

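Shown: bottle cap end at (312,157), base (314,270), agreeing with the projection (314,155)/(315,266). The ivory bottle lies between the two standing ones, so the choice is confirmed. Now I tilt the tool 30° and approach.

>>> play_rows(
  deltas=[
    {"rx": 0,"ry": -1,"rz": 0,"tx": 0,"ty": 0,"tz": 0,"hand": -0.4},
    {"rx": 0,"ry": -1,"rz": 0,"tx": 0,"ty": 0,"tz": 0,"hand": -0.4},
    {"rx": 0,"ry": -1,"rz": 0,"tx": 0,"ty": 0,"tz": 0,"hand": -0.4},
    {"rx": 0,"ry": -1,"rz": 0,"tx": 0,"ty": 0,"tz": 0,"hand": -0.4},
    {"rx": 0,"ry": -1,"rz": 0,"tx": 0,"ty": 0,"tz": 0,"hand": -0.4},
    {"rx": 0,"ry": -1,"rz": 0,"tx": 0,"ty": 0,"tz": 0,"hand": -0.4},
    {"rx": 0,"ry": 0,"rz": 0,"tx": 0.9,"ty": 0,"tz": 0,"hand": -0.4},
    {"rx": 0,"ry": 0,"rz": 0,"tx": 1,"ty": 0,"tz": 0,"hand": -0.4},
    {"rx": 0,"ry": 0,"rz": 0,"tx": 1,"ty": -0.1,"tz": 0,"hand": -0.4},
    {"rx": 0,"ry": 0,"rz": 0,"tx": 0.9,"ty": -0.1,"tz": 0,"hand": -0.4},
  ],
)

```text
time: 4.32
position: [0.4926, 0.1359, 0.2825]
orientation: [[-0.213, 0.969, 0.124], [0.84, 0.246, -0.484], [-0.5, 0.001, -0.866]]
contact_force: [0.6, 0.4, 0.2]
width: 0.699
finger_force: 0.0
```

>>> play_rows(
  deltas=[
    {"rx": 0,"ry": 0,"rz": 0,"tx": 0,"ty": 0,"tz": 0.8,"hand": -0.4},
    {"rx": 0,"ry": 0,"rz": 0,"tx": 0,"ty": 0,"tz": 0.8,"hand": -0.4},
    {"rx": 0,"ry": 0,"rz": 0,"tx": 0,"ty": 0,"tz": 0.8,"hand": -0.4},
    {"rx": 0,"ry": 0,"rz": 0,"tx": 0,"ty": 0,"tz": 0.8,"hand": -0.4},
    {"rx": 0,"ry": 0,"rz": 0,"tx": 0,"ty": 0,"tz": 0.8,"hand": -0.4},
    {"rx": 0,"ry": 0,"rz": 0,"tx": 0,"ty": 0,"tz": 0.8,"hand": -0.4},
    {"rx": 0,"ry": 0,"rz": 0,"tx": 0,"ty": 0,"tz": 0.8,"hand": -0.4},
    {"rx": 0,"ry": 0,"rz": 0,"tx": 0,"ty": 0,"tz": 0.8,"hand": -0.4},
    {"rx": 0,"ry": 0,"rz": 0,"tx": 0,"ty": 0,"tz": 0.8,"hand": -0.4},
    {"rx": 0,"ry": 0,"rz": 0,"tx": 0,"ty": 0,"tz": 0,"hand": -0.4},
  ],
)

```text
time: 5.15
position: [0.5142, 0.0439, 0.1252]
orientation: [[-0.212, 0.97, 0.118], [0.838, 0.243, -0.489], [-0.503, -0.004, -0.864]]
contact_force: [0.9, -0.3, 1.2]
width: 0.702
finger_force: 0.0
```

```bash
cat >> h.py <<'E'
def to(t):
    o=ctrl.observe(); R=o["orientation"]; print(np.round(o["joints"],2), "t,rows-units:",np.round(R.T@(np.array(t)-o["position"])/.025,2),"R",np.round(R,3).tolist(),o["position"])
E
python3 -c "
from h import *
to([.5207,.0294,.0925])"
```

```text
[-0.26  0.82 -0.39  2.    1.07  0.93 -1.23] t,rows-units: [0.12 0.12 1.45] R [[-0.212, 0.97, 0.118], [0.838, 0.243, -0.489], [-0.503, -0.004, -0.864]] [0.5141896  0.04392616 0.12523711]
```

>>> play_rows(
  deltas=[
    {"rx": 0,"ry": 0,"rz": 0,"tx": 0.1,"ty": 0.1,"tz": 0.5,"hand": -0.4},
    {"rx": 0,"ry": 0,"rz": 0,"tx": 0,"ty": 0,"tz": 0.5,"hand": -0.4},
    {"rx": 0,"ry": 0,"rz": 0,"tx": 0,"ty": 0,"tz": 0.4,"hand": -0.4},
    {"rx": 0,"ry": 0,"rz": 0,"tx": 0,"ty": 0,"tz": 0,"hand": -0.1},
    {"rx": 0,"ry": 0,"rz": 0,"tx": 0,"ty": 0,"tz": 0,"hand": 0.1},
    {"rx": 0,"ry": 0,"rz": 0,"tx": 0,"ty": 0,"tz": 0,"hand": 0.5},
    {"rx": 0,"ry": 0,"rz": 0,"tx": 0,"ty": 0,"tz": 0,"hand": 1},
    {"rx": 0,"ry": 0,"rz": 0,"tx": 0,"ty": 0,"tz": 0,"hand": 1},
    {"rx": 0,"ry": 0,"rz": 0,"tx": 0,"ty": 0,"tz": 0,"hand": 1},
    {"rx": 0,"ry": 0,"rz": 0,"tx": 0,"ty": 0,"tz": 0,"hand": 1},
  ],
  newtons=35,
)

```text
time: 5.98
position: [0.5217, 0.0332, 0.096]
orientation: [[-0.214, 0.969, 0.124], [0.839, 0.247, -0.484], [-0.5, 0.001, -0.866]]
contact_force: [-0.6, 0.3, 0.3]
width: 0.434
finger_force: 35.2
```

>>> play_rows(
  deltas=[
    {"rx": 0,"ry": 0,"rz": 0,"tx": -0.25,"ty": 0,"tz": -0.43,"hand": 1},
    {"rx": 0,"ry": 0,"rz": 0,"tx": -0.5,"ty": 0,"tz": -0.87,"hand": 1},
    {"rx": 0,"ry": 0,"rz": 0,"tx": -0.5,"ty": 0,"tz": -0.87,"hand": 1},
    {"rx": 0,"ry": 0,"rz": 0,"tx": -0.5,"ty": 0,"tz": -0.87,"hand": 1},
    {"rx": 0,"ry": 0,"rz": 0,"tx": -0.5,"ty": 0,"tz": -0.87,"hand": 1},
    {"rx": 0,"ry": 0,"rz": 0,"tx": -0.25,"ty": 0,"tz": -0.43,"hand": 1},
    {"rx": 0,"ry": 0.5,"rz": 0,"tx": 0,"ty": 0,"tz": 0,"hand": 1},
    {"rx": 0,"ry": 0.75,"rz": 0,"tx": 0,"ty": 0,"tz": 0,"hand": 1},
    {"rx": 0,"ry": 0.75,"rz": 0,"tx": 0,"ty": 0,"tz": 0,"hand": 1},
    {"rx": 0,"ry": 0.75,"rz": 0,"tx": 0,"ty": 0,"tz": 0,"hand": 1},
  ],
)

```text
time: 6.82
position: [0.5214, 0.0333, 0.2215]
orientation: [[-0.238, 0.969, 0.069], [0.931, 0.248, -0.269], [-0.277, 0.001, -0.961]]
contact_force: [-0.0, -0.0, -0.8]
width: 0.432
finger_force: 35.2
```

>>> play_rows(
  deltas=[
    {"rx": 0,"ry": 0.75,"rz": 0,"tx": 0,"ty": 0,"tz": 0,"hand": 1},
    {"rx": 0,"ry": 0.75,"rz": 0,"tx": 0,"ty": 0,"tz": 0,"hand": 1},
    {"rx": 0,"ry": 0.75,"rz": 0,"tx": 0,"ty": 0,"tz": 0,"hand": 1},
    {"rx": 0,"ry": 0.75,"rz": 0,"tx": 0,"ty": 0,"tz": 0,"hand": 1},
    {"rx": 0,"ry": 0.75,"rz": 0,"tx": 0,"ty": 0,"tz": 0,"hand": 1},
    {"rx": 0,"ry": 0.75,"rz": 0,"tx": 0,"ty": 0,"tz": 0,"hand": 1},
    {"rx": 0,"ry": 0.75,"rz": 0,"tx": 0,"ty": 0,"tz": 0,"hand": 1},
    {"rx": 0,"ry": 0.75,"rz": 0,"tx": 0,"ty": 0,"tz": 0,"hand": 1},
    {"rx": 0,"ry": 0.75,"rz": 0,"tx": 0,"ty": 0,"tz": 0,"hand": 1},
    {"rx": 0,"ry": 0.75,"rz": 0,"tx": 0,"ty": 0,"tz": 0,"hand": 1},
  ],
)

```text
time: 7.65
position: [0.5213, 0.0323, 0.2212]
orientation: [[-0.23, 0.969, -0.09], [0.903, 0.247, 0.353], [0.364, -0.0, -0.931]]
contact_force: [1.4, -0.0, -1.1]
width: 0.434
finger_force: 35.2
```

```bash
python3 -c "
from h import *
to([.5207,.0294,.22])"
```

```text
[ 0.6   0.8  -0.95  1.78  0.33  0.87 -0.16] t,rows-units: [-0.12 -0.05  0.01] R [[-0.23, 0.969, -0.09], [0.903, 0.247, 0.353], [0.364, -0.0, -0.931]] [0.52134455 0.03230636 0.22118075]
```

>>> play_rows(
  deltas=[
    {"rx": 0,"ry": 0.75,"rz": 0,"tx": 0,"ty": 0,"tz": 0,"hand": 1},
    {"rx": 0,"ry": 0.75,"rz": 0,"tx": 0,"ty": 0,"tz": 0,"hand": 1},
    {"rx": 0,"ry": 0.75,"rz": 0,"tx": 0,"ty": 0,"tz": 0,"hand": 1},
    {"rx": 0,"ry": 0.75,"rz": 0,"tx": 0,"ty": 0,"tz": 0,"hand": 1},
    {"rx": 0,"ry": 0.75,"rz": 0,"tx": 0,"ty": 0,"tz": 0,"hand": 1},
    {"rx": 0,"ry": 0.75,"rz": 0,"tx": 0,"ty": 0,"tz": 0,"hand": 1},
    {"rx": 0,"ry": 0.75,"rz": 0,"tx": 0,"ty": 0,"tz": 0,"hand": 1},
    {"rx": 0,"ry": 0.75,"rz": 0,"tx": 0,"ty": 0,"tz": 0,"hand": 1},
    {"rx": 0,"ry": 0.75,"rz": 0,"tx": 0,"ty": 0,"tz": 0,"hand": 1},
    {"rx": 0,"ry": 0,"rz": 0,"tx": 0,"ty": 0,"tz": 0,"hand": 1},
  ],
)

```text
time: 8.48
position: [0.5214, 0.0301, 0.217]
orientation: [[-0.134, 0.97, -0.202], [0.556, 0.243, 0.795], [0.82, -0.005, -0.572]]
contact_force: [-0.2, -0.3, -2.5]
width: 0.432
finger_force: 35.2
```

```bash
python3 - <<'E'
from h import *
to([.5207,.0294,.22])
a=snap("scene","s2"); b=snap("top","t2")
a=cv2.resize(a[120:290,210:380],(510,510),interpolation=cv2.INTER_CUBIC); cv2.imwrite("pics/s2c.png",a)
E
```

```text
[ 0.85  1.18 -1.17  1.62  0.1   1.06  0.14] t,rows-units: [ 0.09 -0.03 -0.09] R [[-0.134, 0.97, -0.202], [0.556, 0.243, 0.795], [0.82, -0.005, -0.572]] [0.521374   0.03011242 0.21701625]
```

View pics/s2c.png

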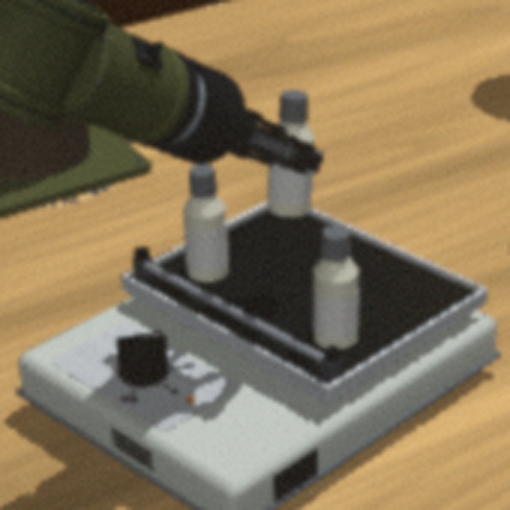

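>>> play_rows(
  deltas=[
    {"rx": 0,"ry": 0.5,"rz": 0,"tx": 0,"ty": 0,"tz": 0,"hand": 1},
    {"rx": 0,"ry": 0.48,"rz": 0,"tx": 0,"ty": 0,"tz": 0,"hand": 1},
    {"rx": 0,"ry": 0,"rz": 0,"tx": 0,"ty": 0,"tz": 0,"hand": 1},
    {"rx": 0,"ry": 0,"rz": 0,"tx": -0.3,"ty": 0,"tz": -0.5,"hand": 1},
    {"rx": 0,"ry": 0,"rz": 0,"tx": -0.3,"ty": 0,"tz": -0.5,"hand": 1},
    {"rx": 0,"ry": 0,"rz": 0,"tx": 0,"ty": 0,"tz": 0,"hand": 1},
    {"rx": 0,"ry": 0,"rz": 0,"tx": 0,"ty": 0,"tz": 0,"hand": 1},
    {"rx": 0,"ry": 0,"rz": 0,"tx": 0,"ty": 0,"tz": 0,"hand": 1},
    {"rx": 0,"ry": 0,"rz": 0,"tx": 0,"ty": 0,"tz": 0,"hand": 1},
    {"rx": 0,"ry": 0,"rz": 0,"tx": 0,"ty": 0,"tz": 0,"hand": 1},
  ],
)

```text
time: 9.42
position: [0.5282, 0.0057, 0.221]
orientation: [[-0.125, 0.969, -0.215], [0.486, 0.249, 0.838], [0.865, 0.0, -0.502]]
contact_force: [-0.3, -0.7, -0.9]
width: 0.433
finger_force: 35.2
```

```bash
python3 - <<'E'
from h import *
to([.5332,-.0008,.145])
E
```

```text
[ 0.88  1.24 -1.19  1.54  0.07  1.17  0.18] t,rows-units: [-2.78  0.13  1.26] R [[-0.125, 0.969, -0.215], [0.486, 0.249, 0.838], [0.865, 0.0, -0.502]] [0.52820064 0.00567941 0.22095382]
```

>>> play_rows(
  deltas=[
    {"rx": 0,"ry": 0,"rz": 0,"tx": -0.35,"ty": 0.02,"tz": 0.16,"hand": 1},
    {"rx": 0,"ry": 0,"rz": 0,"tx": -0.35,"ty": 0.02,"tz": 0.16,"hand": 1},
    {"rx": 0,"ry": 0,"rz": 0,"tx": -0.35,"ty": 0.02,"tz": 0.16,"hand": 1},
    {"rx": 0,"ry": 0,"rz": 0,"tx": -0.35,"ty": 0.02,"tz": 0.16,"hand": 1},
    {"rx": 0,"ry": 0,"rz": 0,"tx": -0.35,"ty": 0.02,"tz": 0.16,"hand": 1},
    {"rx": 0,"ry": 0,"rz": 0,"tx": -0.35,"ty": 0.02,"tz": 0.16,"hand": 1},
    {"rx": 0,"ry": 0,"rz": 0,"tx": -0.35,"ty": 0.01,"tz": 0.15,"hand": 1},
    {"rx": 0,"ry": 0,"rz": 0,"tx": -0.33,"ty": 0,"tz": 0.15,"hand": 1},
    {"rx": 0,"ry": 0,"rz": 0,"tx": 0,"ty": 0,"tz": 0,"hand": 1},
    {"rx": 0,"ry": 0,"rz": 0,"tx": 0,"ty": 0,"tz": 0,"hand": 1},
  ],
)

```text
time: 10.25
position: [0.5336, -0.0017, 0.1442]
orientation: [[-0.123, 0.969, -0.214], [0.485, 0.247, 0.839], [0.866, -0.001, -0.501]]
contact_force: [-0.5, 0.2, -0.1]
width: 0.432
finger_force: 35.2
```

```bash
python3 - <<'E'
from h import *
to([.5332,-.0008,.134])
c=P("wrist"); w=snap("wrist","w3"); a=snap("scene","s3"); b=snap("top","t3")
a=cv2.resize(a[160:280,210:380],(566,400),interpolation=cv2.INTER_CUBIC)
w=cv2.resize(w[100:400,180:460],(224,240))
m=np.zeros((580,800,3),np.uint8); m[:400,:566]=a; m[:240,570:794]=w
t=cv2.resize(b[225:335,240:350],(330,330),interpolation=cv2.INTER_CUBIC); m[245:575,468:798]=t
cv2.imwrite("pics/m3.png",m)
E
```

```text
[ 0.87  1.34 -1.13  1.52  0.14  1.13  0.24] t,rows-units: [-0.33 -0.01  0.24] R [[-0.123, 0.969, -0.214], [0.485, 0.247, 0.839], [0.866, -0.001, -0.501]] [ 0.53361245 -0.0017149   0.1442342 ]
```

View pics/m3.png

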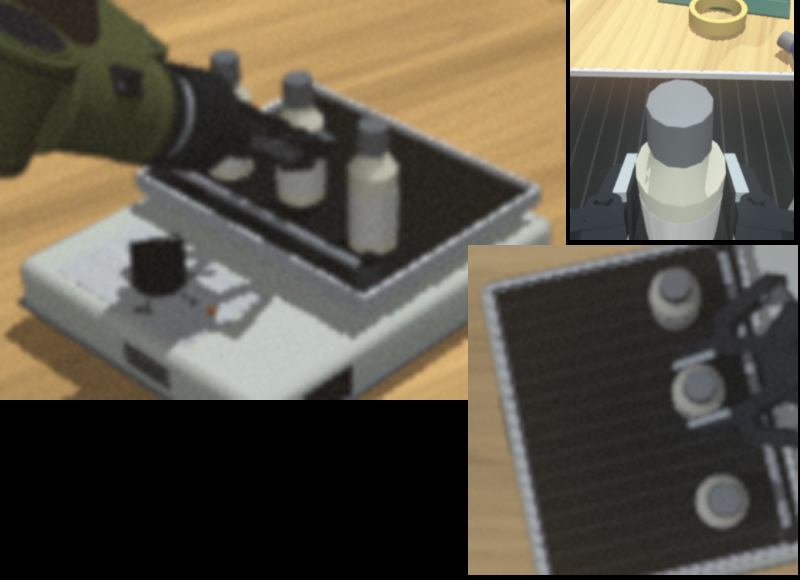

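The held bottle is upright at the middle place (top crop (699,384)), in line with the others. Now I lower it gently.

>>> play_rows(
  deltas=[
    {"rx": 0,"ry": 0,"rz": 0,"tx": -0.07,"ty": 0,"tz": 0.05,"hand": 1},
    {"rx": 0,"ry": 0,"rz": 0,"tx": -0.07,"ty": 0,"tz": 0.04,"hand": 1},
    {"rx": 0,"ry": 0,"rz": 0,"tx": -0.07,"ty": 0,"tz": 0.04,"hand": 1},
    {"rx": 0,"ry": 0,"rz": 0,"tx": -0.06,"ty": 0,"tz": 0.04,"hand": 1},
    {"rx": 0,"ry": 0,"rz": 0,"tx": -0.03,"ty": 0,"tz": 0.02,"hand": 1},
    {"rx": 0,"ry": 0,"rz": 0,"tx": -0.02,"ty": 0,"tz": 0.01,"hand": 1},
    {"rx": 0,"ry": 0,"rz": 0,"tx": 0,"ty": 0,"tz": 0,"hand": 1},
    {"rx": 0,"ry": 0,"rz": 0,"tx": 0,"ty": 0,"tz": 0,"hand": 1},
    {"rx": 0,"ry": 0,"rz": 0,"tx": 0,"ty": 0,"tz": 0,"hand": 1},
    {"rx": 0,"ry": 0,"rz": 0,"tx": 0,"ty": 0,"tz": 0,"hand": 1},
  ],
)

```text
time: 11.23
position: [0.5337, -0.0015, 0.1353]
orientation: [[-0.124, 0.969, -0.213], [0.486, 0.247, 0.838], [0.865, 0.0, -0.502]]
contact_force: [0.4, -0.3, -0.9]
width: 0.436
finger_force: 35.2
```

>>> play_rows(
  deltas=[
    {"rx": 0,"ry": 0,"rz": 0,"tx": -0.035,"ty": 0,"tz": 0.02,"hand": 1},
    {"rx": 0,"ry": 0,"rz": 0,"tx": 0,"ty": 0,"tz": 0,"hand": 1},
    {"rx": 0,"ry": 0,"rz": 0,"tx": -0.035,"ty": 0,"tz": 0.02,"hand": 1},
    {"rx": 0,"ry": 0,"rz": 0,"tx": 0,"ty": 0,"tz": 0,"hand": 1},
    {"rx": 0,"ry": 0,"rz": 0,"tx": 0,"ty": 0,"tz": 0,"hand": 1},
    {"rx": 0,"ry": 0,"rz": 0,"tx": 0,"ty": 0,"tz": 0,"hand": 1},
    {"rx": 0,"ry": 0,"rz": 0,"tx": 0,"ty": 0,"tz": 0,"hand": 1},
    {"rx": 0,"ry": 0,"rz": 0,"tx": 0,"ty": 0,"tz": 0,"hand": 1},
    {"rx": 0,"ry": 0,"rz": 0,"tx": 0,"ty": 0,"tz": 0,"hand": 1},
    {"rx": 0,"ry": 0,"rz": 0,"tx": 0,"ty": 0,"tz": 0,"hand": 1},
  ],
)

```text
time: 12.07
position: [0.5337, -0.0014, 0.134]
orientation: [[-0.124, 0.969, -0.214], [0.485, 0.247, 0.839], [0.866, 0.0, -0.501]]
contact_force: [-0.5, -2.9, 5.3]
width: 0.434
finger_force: 35.6
```

>>> play_rows(
  deltas=[
    {"rx": 0,"ry": 0,"rz": 0,"tx": 0,"ty": 0,"tz": 0,"hand": 0.1},
    {"rx": 0,"ry": 0,"rz": 0,"tx": 0,"ty": 0,"tz": 0,"hand": 0.05},
    {"rx": 0,"ry": 0,"rz": 0,"tx": 0,"ty": 0,"tz": 0,"hand": 0},
    {"rx": 0,"ry": 0,"rz": 0,"tx": 0,"ty": 0,"tz": 0,"hand": -0.1},
    {"rx": 0,"ry": 0,"rz": 0,"tx": 0,"ty": 0,"tz": 0,"hand": -0.2},
    {"rx": 0,"ry": 0,"rz": 0,"tx": 0,"ty": 0,"tz": 0,"hand": -0.25},
    {"rx": 0,"ry": 0,"rz": 0,"tx": 0,"ty": 0,"tz": 0,"hand": -0.25},
    {"rx": 0,"ry": 0,"rz": 0,"tx": 0,"ty": 0,"tz": 0,"hand": -0.25},
    {"rx": 0,"ry": 0,"rz": 0,"tx": 0,"ty": 0,"tz": 0,"hand": -0.25},
    {"rx": 0,"ry": 0,"rz": 0,"tx": 0,"ty": 0,"tz": 0,"hand": -0.25},
  ],
  newtons=20,
)

```text
time: 12.9
position: [0.5337, -0.0015, 0.1332]
orientation: [[-0.124, 0.969, -0.214], [0.486, 0.247, 0.838], [0.865, 0.0, -0.502]]
contact_force: [-0.4, 0.8, -0.1]
width: 0.623
finger_force: 0.0
```

>>> play_rows(
  deltas=[
    {"rx": 0,"ry": 0,"rz": 0,"tx": 0,"ty": 0,"tz": -0.2,"hand": -0.25},
    {"rx": 0,"ry": 0,"rz": 0,"tx": 0,"ty": 0,"tz": -0.4,"hand": -0.25},
    {"rx": 0,"ry": 0,"rz": 0,"tx": 0,"ty": 0,"tz": -0.5,"hand": -0.25},
    {"rx": 0,"ry": 0,"rz": 0,"tx": 0,"ty": 0,"tz": -0.5,"hand": -0.25},
    {"rx": 0,"ry": 0,"rz": 0,"tx": 0,"ty": 0,"tz": -0.8,"hand": -0.25},
    {"rx": 0,"ry": 0,"rz": 0,"tx": 0,"ty": 0,"tz": -0.8,"hand": -0.25},
    {"rx": 0,"ry": 0,"rz": 0,"tx": 0,"ty": 0,"tz": -0.8,"hand": -0.25},
    {"rx": 0,"ry": 0,"rz": 0,"tx": 0,"ty": 0,"tz": -0.8,"hand": -0.25},
    {"rx": 0,"ry": 0,"rz": 0,"tx": 0.5,"ty": 0,"tz": 0,"hand": -0.25},
    {"rx": 0,"ry": 0,"rz": 0,"tx": 1,"ty": 0,"tz": 0,"hand": -0.25},
  ],
)

```text
time: 13.73
position: [0.5552, -0.0865, 0.2237]
orientation: [[-0.119, 0.97, -0.21], [0.488, 0.241, 0.839], [0.865, -0.003, -0.503]]
contact_force: [-0.5, -0.2, -0.2]
width: 0.627
finger_force: 0.0
```

>>> play_rows(
  deltas=[
    {"rx": 0,"ry": -1,"rz": 0,"tx": 0,"ty": 0,"tz": -0.5,"hand": -0.25},
    {"rx": 0,"ry": -1,"rz": 0,"tx": 0,"ty": 0,"tz": -0.5,"hand": -0.25},
    {"rx": 0,"ry": -1,"rz": 0,"tx": 0,"ty": 0,"tz": -0.5,"hand": -0.25},
    {"rx": 0,"ry": -1,"rz": 0,"tx": 0,"ty": 0,"tz": -0.5,"hand": -0.25},
    {"rx": 0,"ry": -1,"rz": 0,"tx": 0,"ty": 0,"tz": 0,"hand": -0.25},
    {"rx": 0,"ry": -1,"rz": 0,"tx": 0,"ty": 0,"tz": 0,"hand": -0.25},
    {"rx": 0,"ry": -1,"rz": 0,"tx": 0,"ty": 0,"tz": 0,"hand": -0.25},
    {"rx": 0,"ry": -1,"rz": 0,"tx": 0,"ty": 0,"tz": 0,"hand": -0.25},
    {"rx": 0,"ry": -1,"rz": 0,"tx": 0,"ty": 0,"tz": 0,"hand": -0.25},
    {"rx": 0,"ry": -1,"rz": 0,"tx": 0,"ty": 0,"tz": 0,"hand": -0.25},
  ],
)

```text
time: 14.57
position: [0.5642, -0.1217, 0.2571]
orientation: [[-0.244, 0.969, -0.04], [0.955, 0.247, 0.163], [0.168, 0.001, -0.986]]
contact_force: [0.3, 0.5, -1.5]
width: 0.627
finger_force: 0.0
```

>>> play_rows(
  deltas=[
    {"rx": 0,"ry": -1,"rz": 0,"tx": 0,"ty": 0,"tz": 0,"hand": -0.25},
    {"rx": 0,"ry": -1,"rz": 0,"tx": 0,"ty": 0,"tz": 0,"hand": -0.25},
    {"rx": 0,"ry": 0,"rz": 1,"tx": 0,"ty": 0,"tz": 0,"hand": -0.25},
    {"rx": 0,"ry": 0,"rz": 1,"tx": 0,"ty": 0,"tz": 0,"hand": -0.25},
    {"rx": 0,"ry": 0,"rz": 1,"tx": 0,"ty": 0,"tz": 0,"hand": -0.25},
    {"rx": 0,"ry": 0,"rz": 1,"tx": 0,"ty": 0,"tz": 0,"hand": -0.25},
    {"rx": 0,"ry": 0,"rz": 1,"tx": 0,"ty": 0,"tz": 0,"hand": -0.25},
    {"rx": 0,"ry": 0,"rz": 1,"tx": 0,"ty": 0,"tz": 0,"hand": -0.25},
    {"rx": 0,"ry": 0,"rz": 0.4,"tx": 0,"ty": 0,"tz": 0,"hand": -0.25},
    {"rx": 0,"ry": 0,"rz": 0,"tx": 0,"ty": 0,"tz": 0,"hand": -0.25},
  ],
)

```text
time: 15.4
position: [0.5639, -0.1213, 0.2565]
orientation: [[0.304, 0.953, 0.0], [0.953, -0.304, -0.002], [-0.001, 0.001, -1.0]]
contact_force: [-0.4, 0.3, 0.3]
width: 0.622
finger_force: 0.0
```

```bash
python3 - <<'E'
from h import *
to([.5325,-.1372,.18]); c=P("wrist"); snap("wrist","w4")
print(proj("wrist",[[.5325,-.1372,.101],[.5325,-.1372,.070],[.536,-.0115,.193]],c).round(1).tolist())
m=snap("scene","s4")
import pickle; pickle.dump(c,open("c4.pkl","wb"))
w=cv2.imread("pics/w4.png"); out=np.zeros((600,800,3),np.uint8); out[:480,:640]=w
out[360:600,460:800]=cv2.resize(m[165:285,210:380],(340,240)); cv2.imwrite("pics/m4.png",out)
E
```

```text
[ 0.54  0.67 -0.72  1.67  0.51  1.   -0.66] t,rows-units: [-0.98 -1.01  3.06] R [[0.304, 0.953, 0.0], [0.953, -0.304, -0.002], [-0.001, 0.001, -1.0]] [ 0.56394866 -0.12128822  0.25649459]
[[285.7, 245.1], [288.5, 233.7], [191.2, 64.4]]
```

View pics/m4.png

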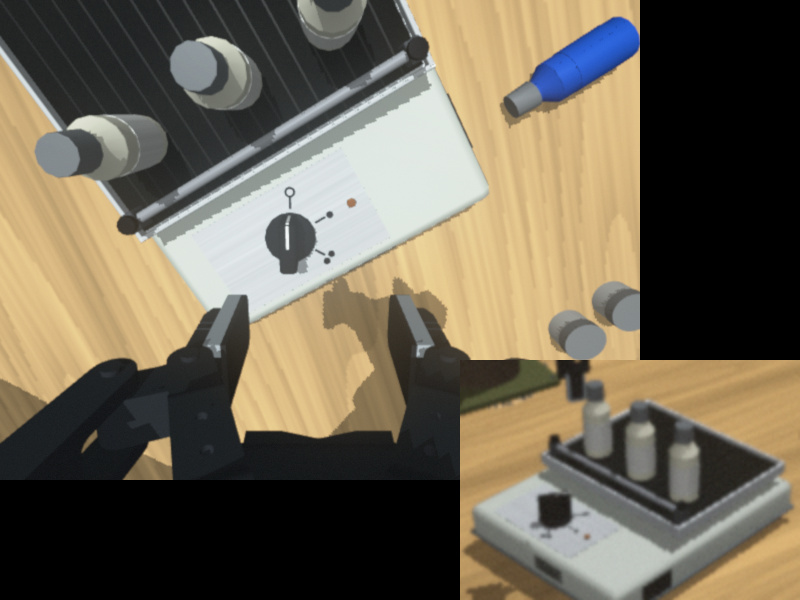

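The wrist picture shows three bottles upright. Knob: skirt centre about (290,238), bar vertical in the image (pointer line at u≈288, v 222–250) and aligned with tool x.

```bash
python3 - <<'E'
from h import *; import pickle; c=pickle.load(open("c4.pkl","rb"))
for uv,z in (((290.5,238),.070),((288,222),.101),((288,250),.101),((288.5,263),.101)): print(uv,z,atz("w",uv,z,c).round(4))
im=cv2.imread("pics/w4.png"); cv2.imwrite("pics/k4.png",cv2.resize(im[190:290,240:360],None,fx=5,fy=5,interpolation=cv2.INTER_CUBIC))
b=np.array([np.cos(np.radians(72.2)),np.sin(np.radians(72.2)),0])
print(proj("w",[np.array([.5325,-.1372,.101])+k*b for k in(-.021,.021)],c))
E
```

```text
(290.5, 238) 0.07 [ 0.5329 -0.1414  0.07  ]
(288, 222) 0.101 [ 0.5403 -0.1201  0.101 ]
(288, 250) 0.101 [ 0.5329 -0.1416  0.101 ]
(288.5, 263) 0.101 [ 0.5298 -0.152   0.101 ]
[[286.25746011 270.18552675]
 [285.06986377 219.04898736]]
```

View pics/k4.png

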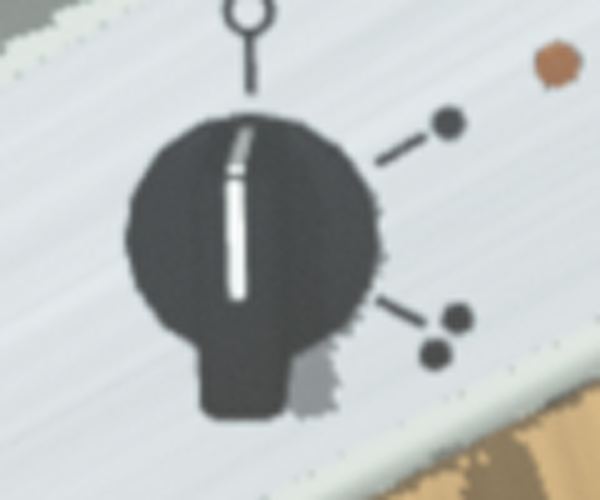

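>>> play_rows(
  deltas=[
    {"rx": 0,"ry": 0,"rz": 0,"tx": -0.55,"ty": -0.48,"tz": 0.5,"hand": -0.1},
    {"rx": 0,"ry": 0,"rz": 0,"tx": -0.54,"ty": -0.47,"tz": 0.8,"hand": -0.1},
    {"rx": 0,"ry": 0,"rz": 0,"tx": 0,"ty": 0,"tz": 0.9,"hand": -0.1},
    {"rx": 0,"ry": 0,"rz": 0,"tx": 0,"ty": 0,"tz": 0.9,"hand": -0.1},
    {"rx": 0,"ry": 0,"rz": 0,"tx": 0,"ty": 0,"tz": 0.9,"hand": -0.1},
    {"rx": 0,"ry": 0,"rz": 0,"tx": 0,"ty": 0,"tz": 0.8,"hand": -0.1},
    {"rx": 0,"ry": 0,"rz": 0,"tx": 0,"ty": 0,"tz": 0.5,"hand": -0.1},
    {"rx": 0,"ry": 0,"rz": 0,"tx": 0,"ty": 0,"tz": 0,"hand": -0.1},
    {"rx": 0,"ry": 0,"rz": 0,"tx": 0,"ty": 0,"tz": 0,"hand": -0.1},
    {"rx": 0,"ry": 0,"rz": 0,"tx": 0,"ty": 0,"tz": 0,"hand": -0.1},
  ],
)

```text
time: 16.33
position: [0.5342, -0.1408, 0.1246]
orientation: [[0.304, 0.953, 0.002], [0.953, -0.304, -0.001], [-0.001, 0.002, -1.0]]
contact_force: [-0.0, -0.4, 1.1]
width: 0.553
finger_force: 0.0
```

```bash
python3 - <<'E'
from h import *
to([.533,-.140,.078])
E
```

```text
[ 0.52  0.81 -0.59  1.87  0.7   0.68 -0.8 ] t,rows-units: [ 0.02 -0.06  1.86] R [[0.304, 0.953, 0.002], [0.953, -0.304, -0.001], [-0.001, 0.002, -1.0]] [ 0.53422283 -0.14078088  0.124568  ]
```

>>> play_rows(
  deltas=[
    {"rx": 0,"ry": 0,"rz": 0,"tx": 0,"ty": -0.05,"tz": 0.5,"hand": -0.1},
    {"rx": 0,"ry": 0,"rz": 0,"tx": 0,"ty": 0,"tz": 0.5,"hand": -0.1},
    {"rx": 0,"ry": 0,"rz": 0,"tx": 0,"ty": 0,"tz": 0.5,"hand": -0.1},
    {"rx": 0,"ry": 0,"rz": 0,"tx": 0,"ty": 0,"tz": 0.36,"hand": -0.1},
    {"rx": 0,"ry": 0,"rz": 0,"tx": 0,"ty": 0,"tz": 0,"hand": 0.2},
    {"rx": 0,"ry": 0,"rz": 0,"tx": 0,"ty": 0,"tz": 0,"hand": 0.5},
    {"rx": 0,"ry": 0,"rz": 0,"tx": 0,"ty": 0,"tz": 0,"hand": 1},
    {"rx": 0,"ry": 0,"rz": 0,"tx": 0,"ty": 0,"tz": 0,"hand": 1},
    {"rx": 0,"ry": 0,"rz": 0,"tx": 0,"ty": 0,"tz": 0,"hand": 1},
    {"rx": 0,"ry": 0,"rz": 0,"tx": 0,"ty": 0,"tz": 0,"hand": 1},
  ],
  newtons=40,
)

```text
time: 17.17
position: [0.5327, -0.1406, 0.0782]
orientation: [[0.304, 0.953, 0.001], [0.953, -0.304, -0.002], [-0.001, 0.002, -1.0]]
contact_force: [-2.2, 0.5, 6.3]
width: 0.155
finger_force: 41.7
```

>>> play_rows(
  deltas=[
    {"rx": 0,"ry": 0,"rz": 0,"tx": 0,"ty": 0,"tz": -0.06,"hand": 1},
    {"rx": 0,"ry": 0,"rz": 0.6,"tx": 0,"ty": 0,"tz": 0,"hand": 1},
    {"rx": 0,"ry": 0,"rz": 0.6,"tx": 0,"ty": 0,"tz": 0,"hand": 1},
    {"rx": 0,"ry": 0,"rz": 0.6,"tx": 0,"ty": 0,"tz": 0,"hand": 1},
    {"rx": 0,"ry": 0,"rz": 0.6,"tx": 0,"ty": 0,"tz": 0,"hand": 1},
    {"rx": 0,"ry": 0,"rz": 0.6,"tx": 0,"ty": 0,"tz": 0,"hand": 1},
    {"rx": 0,"ry": 0,"rz": 0.6,"tx": 0,"ty": 0,"tz": 0,"hand": 1},
    {"rx": 0,"ry": 0,"rz": 0.6,"tx": 0,"ty": 0,"tz": 0,"hand": 1},
    {"rx": 0,"ry": 0,"rz": 0.6,"tx": 0,"ty": 0,"tz": 0,"hand": 1},
    {"rx": 0,"ry": 0,"rz": 0,"tx": 0,"ty": 0,"tz": 0,"hand": 1},
  ],
)

```text
time: 18.0
position: [0.5328, -0.1407, 0.0783]
orientation: [[0.666, 0.746, 0.001], [0.746, -0.666, -0.002], [-0.001, 0.002, -1.0]]
contact_force: [1.9, 1.2, -8.3]
width: 0.152
finger_force: 40.9
```

```bash
python3 - <<'E'
from h import *
to([.533,-.140,.078]); print(ctrl.observe()["wrist_torque"])
E
```

```text
[ 0.42  0.85 -0.42  1.9   0.65  0.53 -1.18] t,rows-units: [ 0.03 -0.01  0.01] R [[0.666, 0.746, 0.001], [0.746, -0.666, -0.002], [-0.001, 0.002, -1.0]] [ 0.53278691 -0.14071225  0.07828434]
[ 0.02253762 -0.44981723  0.08011937]
```

>>> play_rows(
  deltas=[
    {"rx": 0,"ry": 0,"rz": 0.72,"tx": 0,"ty": 0,"tz": 0.03,"hand": 1},
    {"rx": 0,"ry": 0,"rz": 0.72,"tx": 0,"ty": 0,"tz": 0,"hand": 1},
    {"rx": 0,"ry": 0,"rz": 0.72,"tx": 0,"ty": 0,"tz": 0,"hand": 1},
    {"rx": 0,"ry": 0,"rz": 0.72,"tx": 0,"ty": 0,"tz": 0,"hand": 1},
    {"rx": 0,"ry": 0,"rz": 0.72,"tx": 0,"ty": 0,"tz": 0,"hand": 1},
    {"rx": 0,"ry": 0,"rz": 0.72,"tx": 0,"ty": 0,"tz": 0,"hand": 1},
    {"rx": 0,"ry": 0,"rz": 0.72,"tx": 0,"ty": 0,"tz": 0,"hand": 1},
    {"rx": 0,"ry": 0,"rz": 0.72,"tx": 0,"ty": 0,"tz": 0,"hand": 1},
    {"rx": 0,"ry": 0,"rz": 0.72,"tx": 0,"ty": 0,"tz": 0,"hand": 1},
    {"rx": 0,"ry": 0,"rz": 0.72,"tx": 0,"ty": 0,"tz": 0,"hand": 1},
  ],
)

```text
time: 18.83
position: [0.5329, -0.141, 0.0782]
orientation: [[0.977, 0.211, 0.002], [0.211, -0.977, -0.002], [0.001, 0.002, -1.0]]
contact_force: [0.5, -1.3, -2.1]
width: 0.153
finger_force: 41.8
```

>>> play_rows(
  deltas=[
    {"rx": 0,"ry": 0,"rz": 0,"tx": 0,"ty": 0,"tz": 0,"hand": 1},
    {"rx": 0,"ry": 0,"rz": 0,"tx": 0,"ty": 0,"tz": 0,"hand": 0.6},
    {"rx": 0,"ry": 0,"rz": 0,"tx": 0,"ty": 0,"tz": 0,"hand": 0.3},
    {"rx": 0,"ry": 0,"rz": 0,"tx": 0,"ty": 0,"tz": 0,"hand": 0},
    {"rx": 0,"ry": 0,"rz": 0,"tx": 0,"ty": 0,"tz": 0,"hand": -0.1},
    {"rx": 0,"ry": 0,"rz": 0,"tx": 0,"ty": 0,"tz": 0,"hand": -0.1},
    {"rx": 0,"ry": 0,"rz": 0,"tx": 0,"ty": 0,"tz": 0,"hand": -0.1},
    {"rx": 0,"ry": 0,"rz": 0,"tx": 0,"ty": 0,"tz": 0,"hand": -0.1},
    {"rx": 0,"ry": 0,"rz": 0,"tx": 0,"ty": 0,"tz": -0.3,"hand": -0.1},
    {"rx": 0,"ry": 0,"rz": 0,"tx": 0,"ty": 0,"tz": -0.6,"hand": -0.1},
  ],
)

```text
time: 19.67
position: [0.5312, -0.1405, 0.0998]
orientation: [[0.977, 0.213, -0.003], [0.213, -0.977, -0.001], [-0.003, 0.001, -1.0]]
contact_force: [-0.4, 0.2, 0.3]
width: 0.552
finger_force: 0.0
```

>>> play_rows(
  deltas=[
    {"rx": 0,"ry": 0,"rz": 0,"tx": 0,"ty": 0,"tz": -0.9,"hand": -0.1},
    {"rx": 0,"ry": 0,"rz": 0,"tx": 0,"ty": 0,"tz": -0.9,"hand": -0.1},
    {"rx": 0,"ry": 0,"rz": 0,"tx": 0,"ty": 0,"tz": -0.9,"hand": -0.1},
    {"rx": 0,"ry": 0,"rz": 0,"tx": 0,"ty": 0,"tz": -0.9,"hand": -0.1},
    {"rx": 0,"ry": 0,"rz": 0,"tx": 0,"ty": 0,"tz": -0.9,"hand": -0.1},
    {"rx": 0,"ry": 0,"rz": 0,"tx": -0.8,"ty": 0,"tz": -0.9,"hand": -0.1},
    {"rx": 0,"ry": 0,"rz": 0,"tx": -0.8,"ty": 0,"tz": 0,"hand": -0.1},
    {"rx": 0,"ry": 0,"rz": 0,"tx": -0.8,"ty": 0,"tz": 0,"hand": -0.1},
    {"rx": 0,"ry": 0,"rz": 0,"tx": 0,"ty": 0,"tz": 0,"hand": -0.1},
    {"rx": 0,"ry": 0,"rz": 0,"tx": 0,"ty": 0,"tz": 0,"hand": -0.1},
  ],
)

```text
time: 20.5
position: [0.4728, -0.1538, 0.2362]
orientation: [[0.977, 0.212, 0.0], [0.212, -0.977, -0.003], [-0.0, 0.003, -1.0]]
contact_force: [0.6, -0.3, -0.2]
width: 0.556
finger_force: 0.0
```

```bash
python3 - <<'E'
from h import *
w=snap("wrist","w5"); t=snap("top","t5")
out=np.zeros((580,800,3),np.uint8); out[:390,:520]=cv2.resize(w,(520,390))
out[145:580,300:795]=cv2.resize(t[205:350,240:405],(495,435),interpolation=cv2.INTER_CUBIC); cv2.imwrite("pics/m5.png",out)
E
```

```text
(no output)
```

View pics/m5.png

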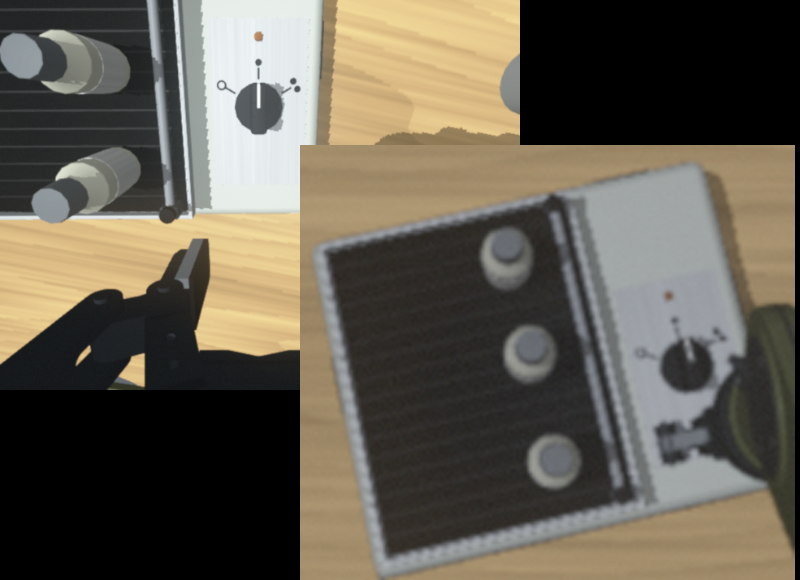

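The pointer (wrist view, line at (258,95)) points to the single dot. All three bottles stand upright in the row and the gripper is clear, so I'm handing the job in.

```bash
python3 -c "
from bench import job
print(job.sign_off())"
```

```text
the job is handed in; nothing more can be done
None
```

The fallen bottle is upright in the middle of the row, the selector is on slow (one dot) and released, and the job was handed in at about 21 s of the 54 s allowed; the sign-off returned no verdict.

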